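Clear the touch-latch case and spring its lid ajar

TASK

A dark walnut offcut has been left lying on the lid of one of the two low plywood cases beside the tool box. With the fingertips push the offcut back off that lid, so that it lies flat on the same case's fixed deck behind the lid, sliding it and never lifting it; the lid must stay shut meanwhile. Then press that lid in at the small round steel inlay near its front edge until its catch lets go, and take the hand away so that the spring raises the lid ajar; leave the lid ajar, the other case shut and everything else where it stands.

Things in the scene. Friction and masses are not known exactly. Their poses are not given: they have to be found in the camera images.
- case: the case with the offcut on its lid: low plywood box fixed to the bench left or right of the open tool box, turned a little; 220 mm deep (x), 174 wide (y), walls 78 high. Origin: on the bench under the lid's hinge line, mid-width; +x points from the lid (in front, nearer the robot) back to the deck, z up. Lid: x -100 to 0 mm, y -75 to 75, top at z 80 when shut; front wall x -114 to -104
- case_deck (a point): centre of that case's fixed deck behind the lid, on its flat top (78 mm above the bench), 49 mm behind the hinge line. The deck spans 94 mm front to back (2 to 96 mm behind the hinge line) by 154 mm across and ends at the rear in a stop rail 10 mm thick and 12 mm higher than the deck
- case_press (a point): the place to press on that case's lid: the small round steel inlay (18 mm across) on its top, 20 mm behind its front edge and 80 mm in front of the hinge, mid-width; this point moves with the lid (height 80 mm when shut)
- case_lid (a joint): angle of that lid about its rear edge: 0 shut (held by the catch against a spring), negative pushed in, positive open. Pressing at the inlay takes 3.5 to 6 N; the catch has let go by -0.08 (6.5 mm down at the inlay); hard stop at -0.11 (9 mm down). Let go after that, it rises by itself to about 0.28 and stays, front edge 28 mm up. It cannot be latched again
- offcut_mid (a point): centre (half-way up) of the walnut offcut, a loose block 45 mm (its x) by 140 mm (its y) by 32 mm high, about 0.13 kg, lying flat with its length across the case; 16 mm above what it lies on. At the start it lies on the lid
- offcut: the same walnut offcut; origin at the centre of its underside
- spare_case: the other case, the same in build and size, with a wax tin on its deck and nothing on its lid; it stays shut. Origin and axes as for the first
- spare_case_lid (a joint): angle of the other case's lid, 0 shut; it has the same catch
- wax_tin: round wax tin, 78 mm across, 34 mm high, on the spare case's deck (a bystander); origin at the centre of its underside
- spring_clamp: black spring clamp, 70x145x24 mm, lying on the bench (a bystander); origin at the centre of its underside
- screw_jar: glass screw jar with a green lid, 69 mm across, 84 mm high, standing on the bench (a bystander); origin at the centre of its underside

How it is judged:
By the outcome, as a careful person would: the job done as asked, in the order asked, and still so for the second after the job is handed in, with the robot touching nothing.
It also fails if it takes over 48 s, if anything falls off the work surface, if the arm or the gripper's body presses on something with over 40 N, if the wrist force passes 120 N, or if a joint passes its speed limit or range.

ROBOT

A 6-joint arm with a two-finger parallel gripper is mounted at the origin on a cart in front of the work surface, level with it; the furniture and walls round the work are solid. World frame = base frame: x ahead of the robot, y to its left, z up, the work surface at z = 0. Lengths are in mm, angles in degrees, forces in N, time in s.
With the tool pointing down it reaches from about 350 to 850 mm from the base axis. Payload 8.1 kg.
Tool frame: the origin (TCP) lies between the finger pads; the fingertips stand 25 mm ahead of it and the grasp point (between the pads) lies 6 mm ahead of it (r.tcp_to_tips is the distance from the TCP to the fingertips, in mm); z points along the fingers, y is the line along which they close (so a half turn about z gives the same grasp; the last joint's range is limited). The gripper opens to 85 mm and grips with 20 to 120 N. Pads are 22 mm wide; open, the fingers measure 114 mm over their backs; the gripper's body (76 mm by 85 mm) begins 54 mm behind the grasp point. The pads swing forward as they close: fully open they stand 13 mm farther back than shut.
Start: joints at [-74.393, 7.471, 85.268, -0, 87.261, -4.893], TCP at [210.149, -561.999, 256.292] pointing down, gripper open.
Joint ranges: [-169.43, 169.43], [-51.17, 129.36], [1.28, 143.12], [-76.62, 256.62], [0, 156.53], [-152.29, 152.29]. Speed limits (degrees/s): [136.94, 136.94, 159.86, 180, 180, 180].

INTERFACE

Orientations are given as [roll, pitch, yaw] about the fixed x, y, z axes, in that order (R = Rz(yaw) Ry(pitch) Rx(roll)).
In Python, from bench import r gives the robot as it stands.
- The arm moves only by the tool apply_moves, never from a script. Its arguments are lists of equal length, an entry for each row: "angular": the turn, a rotation vector about the world's x, y, z in units of 8 degrees (1.0 is 8 degrees), a list of three; "travel": the shift along the world's x, y, z in units of 40 mm (1.0 is 40 mm), a list of three; "jaw": the opening, from 0 (shut) to 1 (fully open). A call has 1 to 20 rows; each row shifts and turns the commanded pose from where the row before left it; what a row does not reach is not made up. A row lasts 1/8 s, in which the tool goes at most 62.5 mm and 10.7 degrees, less where a joint would pass 70% of its speed; a pose out of reach is approached as far as the arm can. A call is refused whole if a number of a shift passes 1 or a number of a turn 1, either way. A call with a gripper value outside its range is refused whole. The fingers move at their own pace and stop on an object; "force" is the grip in N (left out, the last holds). Time passes only in rows, so rows that do not move let the fingers close. It gives the time, the measured TCP pose, the force, the opening and the grip force at its end, in the units of the state.
- r.sense(): the state, without advancing time (a new reading comes with each control period).
- r.snapshot(name): name is "scene" or "top"; returns a dict with "color" (480x640x3 uint8, red, green, blue), "fx", "fy", "cx", "cy" (pixels), "R" (3x3) and "t" (3): a world point X has camera coordinates R X + t. Camera axes: x right, y down, z forward; pixel columns grow to the right and rows downward; lengths in mm; the calibration is good to about 2 mm. A picture is of the moment at which its call begins. There is no depth.
- r.hand_in(): hands the job in; it is judged then, once.
The state is a dict: "time": time; "joint_pos": joint angles; "qd": joint speeds; "joint_efforts": joint torques, N m; "tool_pos": TCP position; "tcp_rot": TCP orientation; "ft_force": force on the tool from outside, world axes, zero at the start; "wrist_torque": the same for the moment, N m; "finger_gap": finger opening in mm; "grip_force": force on a finger pad.
Only numpy, scipy, OpenCV 4.12 (cv2) and the standard library are available. Lean on these libraries where they do the work, as an engineer would, in place of code of your own. Each camera call takes 0.05 s, during which the arm holds its last target. There are 200 camera calls.

## Working session

There is one attempt and no reset: what is moved stays moved. The work goes in short steps, Python scripts to look and compute and a tool call to move; the robot and the scene stay as the last step left them, time stands still between calls to the robot, and variables do not carry over. Pictures are saved under pics/ and viewed, at most 10 in all, crops included, and the job is handed in when it is done.

Besides the shell and the picture viewer there is one more tool, called after "Request:" as name(argument=value, ...) on one line, values as JSON. apply_moves: Moves the arm, as the interface text tells. Its arguments: {"type":"object","properties":{"angular":{"type":"array"},"travel":{"type":"array"},"jaw":{"type":"array"},"force":{"type":"number"}},"required":["angular","travel","jaw"]}

```bash
mkdir -p pics; python3 - <<'E'
from bench import r
import cv2,pickle
for n in("scene","top"):
    s=r.snapshot(n); pickle.dump(s,open(n+'.pkl','wb')); cv2.imwrite(f'pics/{n}0.png',s['color'][:,:,::-1])
    print(n,s['fx'],s['cx'],s['cy'],-s['R'].T@s['t'],s['R'].tolist())
print(r.sense(),r.tcp_to_tips)
E
```

```text
scene 588.6727650749174 312.5918922261346 246.76423704266418 [  22.84630985  720.47801903 1021.41757085] [[-0.8001337418997739, -0.5997611224164894, 0.008520041735740676], [-0.45277389274275653, 0.5946014629820471, -0.6644132014568797], [0.39342317817337175, -0.5354770735123235, -0.747316871627184]]
top 473.933727972733 326.1613848764672 242.02081780700215 [ 435.23938368   67.45654131 1078.87182436] [[-0.0017007626757948142, -0.9999574304646645, -0.00906888443121471], [-0.9979984874950911, 0.002270581712108233, -0.06319702062755309], [0.06321492200288911, 0.008943249811715246, -0.9979598648838411]]
{'time': 0.1, 'joint_pos': array([-7.43916271e+01,  7.51087020e+00,  8.53228782e+01, -4.53500937e-04,
        8.72601755e+01, -4.89512466e+00]), 'qd': array([-0.06395557, -0.13812302, -0.25886638, -0.03397393, -0.01070286,
       -0.16794034]), 'joint_efforts': array([ 1.67301620e-03, -5.70950425e+01, -5.01942015e+01, -8.65484708e-05,
        8.16106010e-03,  5.44064949e-05]), 'tool_pos': array([ 210.03737033, -561.56338126,  255.34990088]), 'tcp_rot': array([-1.79906380e+02, -7.56342867e-03,  2.05035134e+01]), 'ft_force': array([-0.28111052, -0.20274027,  0.69387494]), 'wrist_torque': array([-0.02146868,  0.00868013, -0.00723697]), 'grip_force': 0.0, 'finger_gap': 85.65188249359385} 25.0
```

View pics/scene0.png

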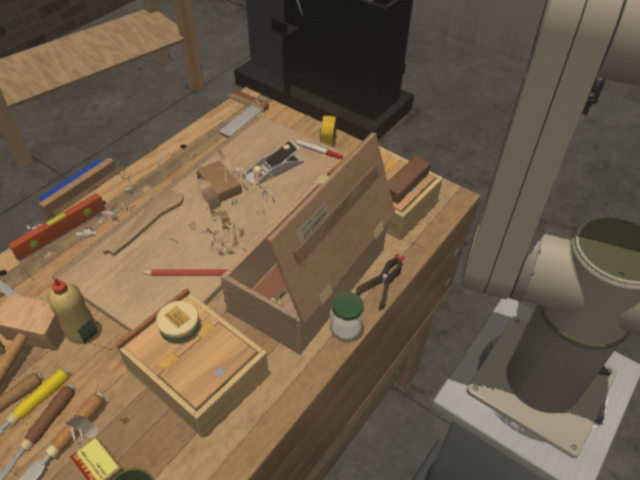

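View pics/top0.png

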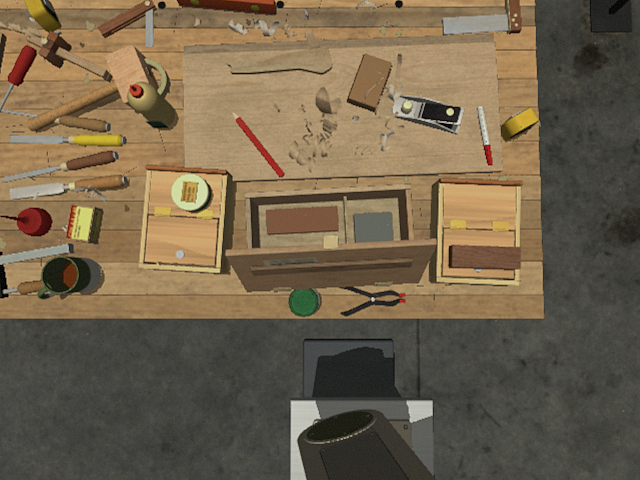

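Scene: tool box in the middle with its lid standing up; the offcut is on the right-hand case (top view about cols 435-522, rows 180-283). The offcut is at about (485,257) and the inlay peeks out near (478,269).

```bash
python3 - <<'E'
import cv2,numpy as np
a=cv2.imread('pics/top0.png')[170:295,415:535]; b=cv2.imread('pics/scene0.png')[120:260,340:460]
a=cv2.resize(a,None,fx=4,fy=4,interpolation=cv2.INTER_CUBIC)
b=cv2.resize(b,(300,350),interpolation=cv2.INTER_CUBIC)
c=np.zeros((500,790,3),np.uint8); c[:500,:480]=a; c[:350,490:790]=b
cv2.imwrite('pics/crop.png',c)
E
```

```text
(no output)
```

View pics/crop.png

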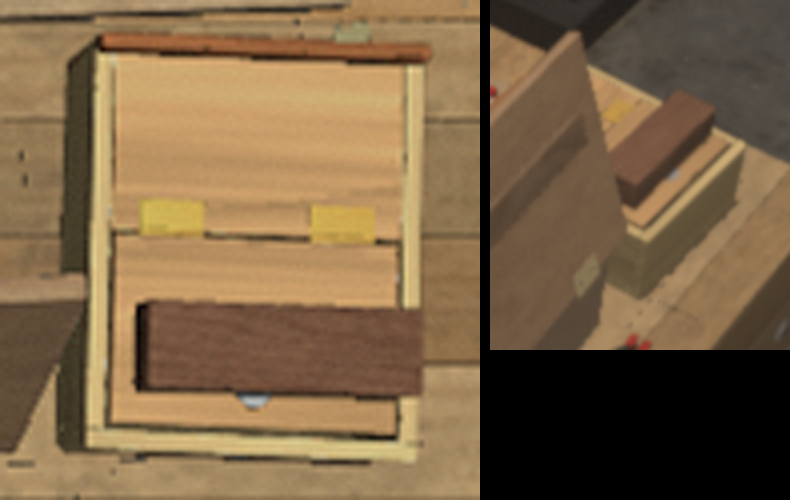

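```bash
cat >h.py <<'E'
import pickle,numpy as np
C={n:pickle.load(open(n+'.pkl','rb')) for n in('top','scene')}
def ray(n,u,v):
    s=C[n]; d=s['R'].T@np.array([(u-s['cx'])/s['fx'],(v-s['cy'])/s['fy'],1]); return -s['R'].T@s['t'],d/np.linalg.norm(d)
def pl(n,u,v,z):
    o,d=ray(n,u,v); return o+d*(z-o[2])/d[2]
def tri(a,b):
    (o,d),(p,e)=ray('top',*a),ray('scene',*b); t=np.linalg.lstsq(np.c_[d,-e],p-o,rcond=None)[0]
    P,Q=o+d*t[0],p+e*t[1]; return (P+Q)/2,np.linalg.norm(P-Q)
E
python3 - <<'E'
from h import *
np.set_printoptions(precision=1,suppress=True)
T=lambda u,v,z:pl('top',415+u/4,170+v/4,z)
for k,u,v,z in [('FLo',88,445,78),('FRo',415,460,78),('hL',113,235,79),('hR',398,243,79),('lFL',110,425,80),('lFR',397,437,80),('railL',100,33,90),('railR',430,47,90),('oBL',147,302,112),('oBR',423,308,112),('oFR',423,395,112),('oFL',147,390,112),('inlayfront',254,409,80)]: print(k,T(u,v,z))
print(tri((436,242),(377,135)),tri((412,286),(388,250)))
print(tri((435,240),(377,135)),tri((435,262),(377,135)))
print(C['top']['R']@0 if 0 else '')
E
```

```text
FLo [ 415.5 -156.3   78. ]
FRo [ 407.4 -327.2   78. ]
hL [ 526.1 -171.1   79. ]
hR [ 521.5 -321.    79. ]
lFL [ 426.  -167.5   80. ]
lFR [ 419.5 -317.3   80. ]
railL [ 631.8 -163.4   90. ]
railR [ 623.7 -336.2   90. ]
oBL [ 488.8 -179.9  112. ]
oBR [ 485.4 -319.9  112. ]
oFR [ 441.2 -318.7  112. ]
oFL [ 444.  -179.1  112. ]
inlayfront [ 434.3 -243.    80. ]
(array([ 481.3, -107.9,  300.1]), np.float64(6.797849952494806)) (array([ 409.5, -112.8,    1.2]), np.float64(14.602357461287196))
(array([ 483.1, -107.3,  299.7]), np.float64(10.434789048490773)) (array([459. , -94.1, 319.3]), np.float64(19.341031579733148))
```

Request:
apply_moves(angular=[[0,0,-0.24],[0,0,-0.24],[0,0,-0.24],[0,0,-0.24],[0,0,-0.24],[0,0,-0.24],[0,0,-0.24],[0,0,-0.24],[0,0,-0.24],[0,0,-0.24],[0,0,-0.24],[0,0,-0.24],[0,0,0],[0,0,0],[0,0,0]], travel=[[0.41,0.65,0],[0.41,0.65,0],[0.41,0.65,0],[0.41,0.65,0],[0.41,0.65,0],[0.41,0.65,0],[0.41,0.65,0],[0.41,0.65,0],[0.41,0.65,0],[0.41,0.65,0],[0.41,0.65,0],[0.41,0.65,0],[0,0,-0.9],[0,0,-0.9],[0,0,0]], jaw=[1,1,1,1,1,1,1,1,1,1,1,1,1,1,1])

```text
time: 1.98
tool_pos: [405.0, -248.3, 180.9]
tcp_rot: [-179.8, 0.3, -2.5]
ft_force: [-0.2, 0.2, -0.1]
finger_gap: 85.4
grip_force: 0.0
```

Request:
apply_moves(angular=[[0,0,0],[0,0,0],[0,0,0],[0,0,0],[0,0,0]], travel=[[0,0,-0.6],[0,0,-0.6],[0,0,-0.3],[0,0,-0.15],[0,0,0]], jaw=[1,1,1,1,1])

```text
time: 2.6
tool_pos: [407.2, -250.2, 118.9]
tcp_rot: [180.0, -0.0, -2.5]
ft_force: [-0.7, -0.8, 0.7]
finger_gap: 85.0
grip_force: 0.0
```

```bash
cat >look.py <<'E'
from bench import r
import cv2,numpy as np,pickle,sys
t=r.snapshot('top');s=r.snapshot('scene')
pickle.dump(t,open('top.pkl','wb'));pickle.dump(s,open('scene.pkl','wb'))
a=cv2.resize(t['color'][170:295,415:535,::-1].copy(),None,fx=3.3333,fy=4,interpolation=cv2.INTER_CUBIC)
b=cv2.resize(s['color'][100:250,340:460,::-1].copy(),(400,500),interpolation=cv2.INTER_CUBIC)
cv2.imwrite(sys.argv[1],np.hstack([a[:500,:400],b])[:,:800])
print(r.sense()['tool_pos'],r.sense()['ft_force'])
E
python3 look.py pics/l1.png
```

```text
[ 407.478392   -250.40843401  119.2997343 ] [-0.66283898 -0.30399608 -0.76268145]
```

View pics/l1.png

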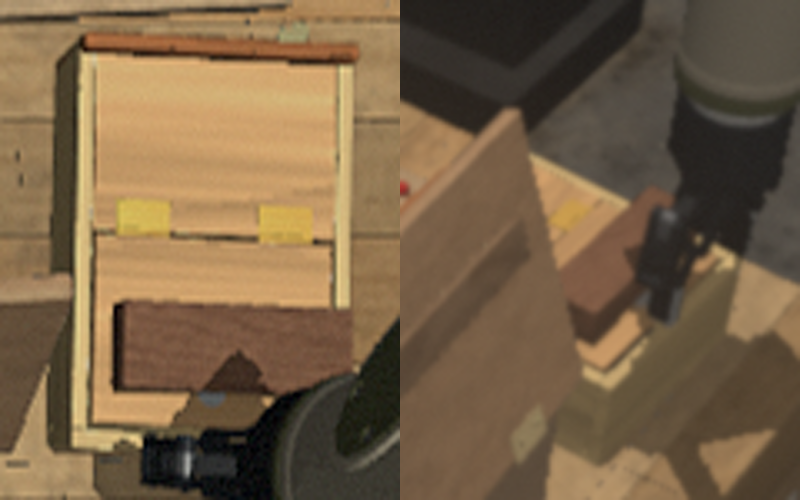

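The open fingers stand in front of the offcut, clear of the tool box lid. Now I lower the hand a little and push.

Request:
apply_moves(angular=[[0,0,0],[0,0,0],[0,0,0],[0,0,0],[0,0,0],[0,0,0],[0,0,0],[0,0,0],[0,0,0],[0,0,0],[0,0,0],[0,0,0],[0,0,0],[0,0,0],[0,0,0],[0,0,0],[0,0,0],[0,0,0],[0,0,0],[0,0,0]], travel=[[0,0,-0.15],[0.15,0,0],[0.15,0,0],[0.15,0,0],[0.15,0,0],[0.15,0,0],[0.15,0.01,0],[0.15,0.01,0],[0.15,0.01,0],[0.15,0.01,0],[0.15,0.01,0],[0.15,0.01,0],[0.15,0.01,0],[0.15,0.01,0],[0.15,0.01,0],[0.15,0.01,0],[0.15,0.01,0],[0.1,0,0],[0.05,0,0],[0,0,0]], jaw=[1,1,1,1,1,1,1,1,1,1,1,1,1,1,1,1,1,1,1,1])

```text
time: 5.2
tool_pos: [509.1, -245.6, 112.3]
tcp_rot: [180.0, -0.0, -2.5]
ft_force: [0.0, -0.3, 0.1]
finger_gap: 85.4
grip_force: 0.0
```

```bash
python3 look.py pics/l2.png
```

```text
[ 508.93568835 -245.6220059   112.34325005] [-0.12292857 -0.30887478  0.68917803]
```

View pics/l2.png

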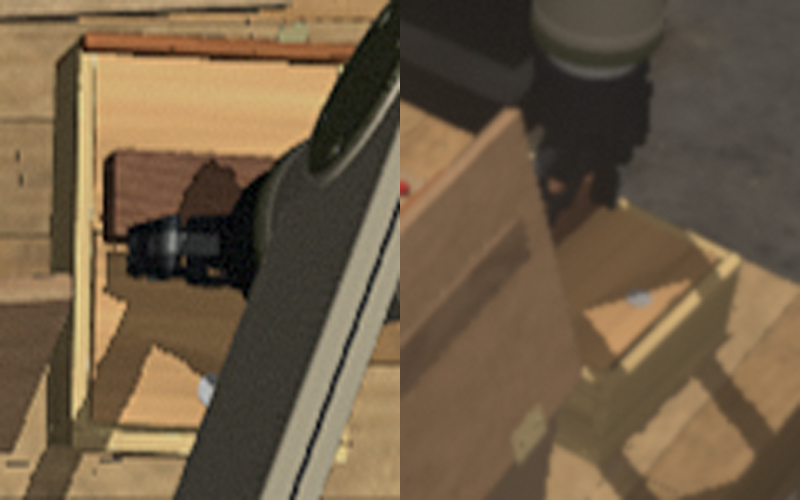

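The offcut slid squarely, and its front edge (crop row 242) is at x≈520, so about 30 mm remain. The lid is shut.

Request:
apply_moves(angular=[[0,0,0],[0,0,0],[0,0,0],[0,0,0],[0,0,0],[0,0,0],[0,0,0],[0,0,0],[0,0,0],[0,0,0],[0,0,0],[0,0,0],[0,0,0]], travel=[[0.1,0,0],[0.15,0,0],[0.15,0,0],[0.15,0,0],[0.12,0,0],[0.08,0,0],[0,0,0],[-0.2,0,0],[-0.3,0,0],[-0.5,0,0.5],[-0.8,0,1],[-0.9,0,0.5],[0,0,0]], jaw=[1,1,1,1,1,1,1,1,1,0,0,0,0])

```text
time: 6.92
tool_pos: [429.8, -246.4, 194.4]
tcp_rot: [179.9, -0.2, -2.6]
ft_force: [0.1, -0.1, 0.7]
finger_gap: 12.8
grip_force: 0.0
```

```bash
python3 look.py pics/l3.png
```

```text
[ 430.65721949 -245.72055075  192.30753784] [ 0.07856777  0.39398715 -1.07834924]
```

View pics/l3.png

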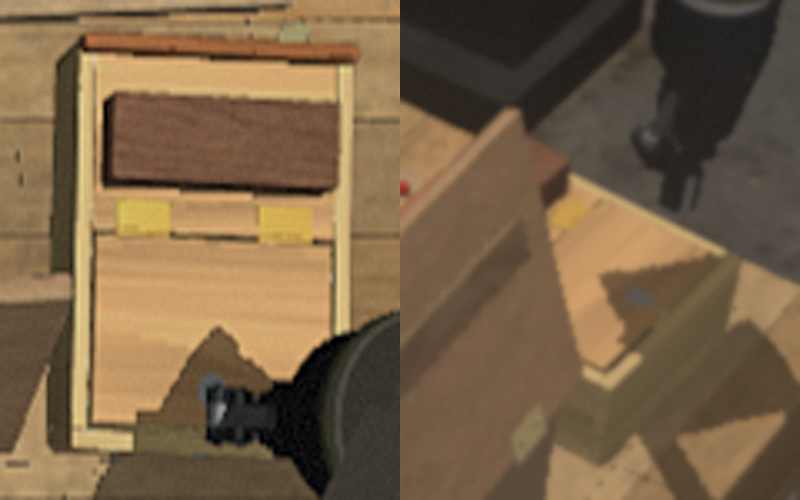

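```bash
python3 - <<'E'
from h import *
from bench import r
print(pl('top',477.4,266,80),pl('scene',411.4,189.4,80),r.sense()['tool_pos'])
E
```

```text
[ 447.35395306 -240.98576574   80.        ] [ 441.96338126 -238.83301922   80.        ] [ 430.65721949 -245.72055075  192.30753784]
```

The offcut lies on the deck clear of the lid, and the lid is shut with the inlay at about (445, -242). Next I go above it with the jaw shut.

Request:
apply_moves(angular=[[0,0,0],[0,0,0],[0,0,0],[0,0,0],[0,0,0],[0,0,0],[0,0,0]], travel=[[0.36,0.09,0],[0,0,-0.6],[0,0,-0.6],[0,0,-0.5],[0,0,-0.1],[0,0,0],[0,0,0]], jaw=[0,0,0,0,0,0,0])

```text
time: 7.9
tool_pos: [446.2, -242.2, 121.2]
tcp_rot: [180.0, -0.1, -2.5]
ft_force: [-0.5, -0.5, 0.1]
finger_gap: 0.3
grip_force: 0.0
```

Request:
apply_moves(angular=[[0,0,0],[0,0,0],[0,0,0],[0,0,0],[0,0,0],[0,0,0]], travel=[[0,0,-0.15],[0,0,-0.15],[0,0,-0.1],[0,0,-0.05],[0,0,0],[0,0,0]], jaw=[0,0,0,0,0,0])

```text
time: 8.65
tool_pos: [445.2, -242.0, 102.4]
tcp_rot: [-180.0, 0.0, -2.5]
ft_force: [-3.3, 0.7, 4.3]
finger_gap: -0.1
grip_force: 2.2
```

Request:
apply_moves(angular=[[0,0,0],[0,0,0],[0,0,0],[0,0,0],[0,0,0]], travel=[[0,0,-0.05],[0,0,-0.05],[0,0,-0.03],[0,0,0],[0,0,0]], jaw=[0,0,0,0,0])

```text
time: 9.28
tool_pos: [445.4, -242.1, 97.8]
tcp_rot: [180.0, -0.0, -2.5]
ft_force: [-5.5, 2.5, 9.7]
finger_gap: 0.1
grip_force: 5.2
```

Request:
apply_moves(angular=[[0,0,0],[0,0,0],[0,0,0]], travel=[[0,0,-0.03],[0,0,0],[0,0,0]], jaw=[0,0,0])

```text
time: 9.65
tool_pos: [445.5, -242.2, 97.3]
tcp_rot: [180.0, -0.0, -2.5]
ft_force: [-8.3, 3.9, 18.1]
finger_gap: 0.3
grip_force: 8.8
```

At the hard stop, so the catch is released. I withdraw straight up and then back.

Request:
apply_moves(angular=[[0,0,0],[0,0,0],[0,0,0],[0,0,0],[0,0,0],[0,0,0],[0,0,0],[0,0,0],[0,0,0],[0,0,0],[0,0,0],[0,0,0],[0,0,0],[0,0,0],[0,0,0],[0,0,0]], travel=[[0,0,0.2],[0,0,0.4],[0,0,0.8],[0,0,0.9],[0,0,0.9],[0,0,0.8],[-0.5,-0.6,0],[-0.5,-0.7,0],[-0.5,-0.8,0],[-0.5,-0.8,0],[-0.5,-0.8,0],[-0.5,-0.8,0],[0,0,0],[0,0,0],[0,0,0],[0,0,0]], jaw=[0,0,0,0,0,0,0,0,0,0,0,0,0,0,0,0])

```text
time: 11.65
tool_pos: [325.9, -421.3, 256.0]
tcp_rot: [180.0, -0.0, -2.5]
ft_force: [-0.2, -0.5, 0.6]
finger_gap: 0.1
grip_force: 0.0
```

```bash
python3 look.py pics/l4.png
```

```text
[ 325.76499627 -421.54443893  255.98955183] [-0.66828232  0.18109883 -0.67568887]
```

View pics/l4.png

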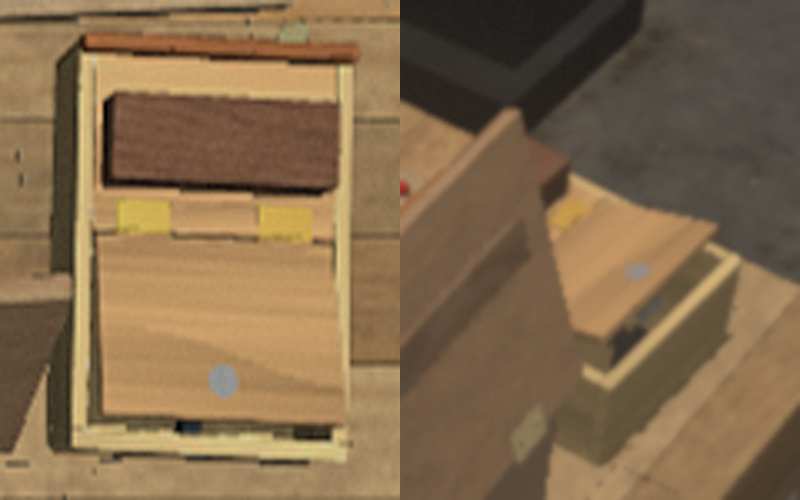

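The lid is ajar (inlay raised, at crop (223,380)), and the offcut lies flat on the deck between crop rows 95 and 190. I'm handing in.

```bash
python3 -c "
from bench import r
print(r.hand_in())"
```

```text
the job is handed in; nothing more can be done
None
```

Job handed in: the offcut was slid back and lies flat on the deck, the lid was then pressed at its inlay and now stands ajar, and the other case and bystanders were not touched, all in about 12 s of robot time.

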